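# Tip the bolt tray into the bin under the low wire shelf

## Task

Push the loaded tip tray forward along its ledge until its pivot pins are fully home under the low wire shelf and you feel them bear firmly on their stops, then tip it forward by its red upright paddle until all three bolts have slid into the yellow bin. Work gently: do not bang the tray against the shelf or force it, do not touch the bolts, and do not disturb the white pot and the red-capped jar on the shelf. Finish with the tray let down level again, its pins still home, and the bolts lying in the bin.

Things in the scene. Friction and masses are not known exactly. Their poses are not given: they have to be found in the camera images.
- station: Fixed blue and steel stand. Origin on the bench, straight under the pin seats; x = pushing and pouring direction (ahead at yaw 0), z up. Steel ledge under the tray: top 115 mm up, x -180 to -12 mm. Low side rails: inner faces y +-57 mm, tops 121 mm up. Two shelf posts at x 167, y +-90 mm, 258 mm tall. The starts differ in place by up to 0.2 m and in yaw by +-0.25 rad.
- low_shelf: Fixed wire shelf over bin and pin seats. Origin on its upper face, straight above the station's origin, same axes. From the front bar (x -30 mm, 10 mm thick, underside 10 mm below the origin) to x 160 mm, y +-110 mm. Origin 193 to 201 mm above the bench, differing by run. The tray's side walls meet the front bar at about 44 deg of tip (lowest shelf) to 49 deg (highest).
- tip_tray: Loose aluminium tray, about 0.45 kg, mouth open at +x. Origin on its underside, under the pivot pins; z up when level. x -100 (rear wall) to +50 mm (mouth), 108 mm wide, walls 30 mm high, 4 mm thick. Starts level on the ledge, pins 40 to 65 mm short of home. When let go it always falls back level. Bolts begin to slide at about 25 to 37 deg of tip, by friction.
- pin_axis (a point): Point on the tray's pivot axis, mid-width, 12 mm above the tray's underside; axes as the tray's. A 10 mm pivot pin sticks out at each side of the tray, to y +-71 mm.
- paddle_top (a point): Middle of the top rear edge of the red upright paddle (64 mm wide, 6 mm thick) on the tray's rear wall: 106 mm behind the pin axis and 102 mm above it when level; axes as the tray's. Pushed low down, the paddle slides the tray (1 to 5 N); with the pins home, its top pushed forward on its arc round the pins tips the tray (2 to 5 N).
- pin_seat (a point): Where pin_axis lies when the pins are home: on the station, 127 mm above the bench; axes as the station's. Each pin then touches its stop block (rear face 5 mm ahead of this point, top at 141 mm) and lies under a keeper (134 to 141 mm up, from 14 mm behind to 18 mm ahead of this point).
- pin_stops: The two rigid dark steel stop blocks on the station (fixed to it; origin and axes as the station's) that the pins come up against when home. Only a firm push makes the pins bear on them with 3 N or more: the ledge's friction takes 1 to 5 N of the push before that.
- bin_floor (a point): Centre of the inner floor of the fixed, open yellow bin: 78 mm ahead of the pin seat, 12 mm above the bench; axes as the station's. Inside it is 144 mm (x) by 152 mm (y); rim 72 mm above the bench.
- bolt_a: Zinc hexagon bolt 89 mm long, head 22 mm, shank 12 mm, 102 g. Lies lengthwise in the tray at first. Origin on its underside as it lies at first, mid-length, 10 mm below the bolt's axis (turns with the bolt); own y runs along the bolt, head at +y.
- bolt_b: Zinc hexagon bolt with nut, 68 mm long, head 22 mm, 84 g. Lies lengthwise in the tray at first. Origin on its underside as it lies at first, mid-length, 10 mm below the bolt's axis (turns with the bolt); own y runs along the bolt, head at +y.
- bolt_c: Zinc hexagon bolt 89 mm long, head 22 mm, shank 12 mm, 102 g. Lies lengthwise in the tray at first. Origin on its underside as it lies at first, mid-length, 10 mm below the bolt's axis (turns with the bolt); own y runs along the bolt, head at +y.
- pot_mid (a point): Centre of the white screw-top pot (65 mm across, 73 mm tall) that stands loose on the shelf; bystander.
- jar_mid (a point): Centre of the white jar with a red cap (63 mm across, 87 mm tall) that stands loose on the shelf; bystander.
Things that resemble listed ones, but are neither listed nor needed, are in the scene too. Leave any orange look-alike of the tip_tray alone. Leave any black or brown look-alike of the bolt_b alone.

How it is judged:
By the outcome, as a careful person would: the job done as asked, in the order asked, and still so for the second after the job is handed in, with the robot touching nothing.
It also fails if it takes over 51 s, if anything falls off the work surface, if the arm or the gripper's body presses on something with over 40 N, if the wrist force passes 120 N, or if a joint passes its speed limit or range.

## Robot

A 6-joint arm with a two-finger parallel gripper is mounted at the origin on a cart in front of the work surface, level with it; the furniture and walls round the work are solid. World frame = base frame: x ahead of the robot, y to its left, z up, the work surface at z = 0. Lengths are in m, angles in rad, forces in N, time in s.
With the tool pointing down it reaches from about 0.35 to 0.775 m from the base axis. Payload 5.5 kg.
Tool frame: the origin (TCP) lies at the very end of the fingers, on their centre line; the grasp point (between the pads) lies 19 mm behind it (env.grip_depth is the distance from the TCP to the grasp point, in m); z points along the fingers, y is the direction in which the jaws open and shut (so a half turn about z gives the same grasp; the last joint's range is limited). The gripper opens to 85 mm and grips with 20 to 120 N. Pads are 22 mm wide; open, the fingers measure 114 mm over their backs; the gripper's body (76 mm by 85 mm) begins 54 mm behind the grasp point. The pads swing forward as they close: fully open they stand 13 mm farther back than shut.
Start: joints at [-1.364, 0.313, 0.046, 1.304, 0, 1.431], TCP at [0.195, -0.541, 0.207] pointing down, gripper open.
Joint ranges: [-2.76, 2.76], [-0.86, 1.69], [-1.03, 1.26], [-2.2, 2.34], [-1.47, 1.5], [-3.14, 3.14]. Speed limits (rad/s): [2.57, 2.57, 3.14, 3.14, 3.14, 3.14].

## Interface

Orientations are given as a unit quaternion [w, x, y, z].
In Python, from workcell import env gives the robot as it stands.
- The arm moves only by the tool step_arm, never from a script. Its argument "series" is a list of rows, each a list of 3 entries, a list of its own where there are three numbers: the shift along the world's x, y, z in cm, then the turn about the world's z in rad, then the closure in counts, from 0 (fully open) to 255 (shut). A call has 1 to 5 rows; each row is the pose to reach, as a shift and turn from the pose measured when the call began; what a row does not reach only later rows make up. A row lasts 1/8 s, in which the tool goes at most 62.5 mm and 10.7 degrees, less where a joint would pass 70% of its speed; a pose out of reach is approached as far as the arm can. A call with a gripper value outside its range is refused whole. The fingers move at their own pace and stop on an object; "newtons" is the grip in N (left out, the last holds). Time passes only in rows, so rows that repeat a pose let the fingers close. It gives the time, the measured TCP pose, the force and the opening at its end, in the units of the state.
- env.get_state(): the state, without advancing time (a new reading comes with each control period).
- env.read_camera(name): name is "scene" or "top" or "wrist"; returns a dict with "frame" (384x512x3 uint8, red, green, blue), "vertical_fov" (degrees; the focal length in pixels is half the picture's height over the tangent of half this angle, whatever the lens; pixels are square), "cx", "cy" (the principal point, pixels), "camera_from_world" (4x4, takes a point from world to camera coordinates). Camera axes: x right, y down, z forward; pixel columns grow to the right and rows downward; lengths in m; the calibration is good to about 2 mm. A picture is of the moment at which its call begins. There is no depth.
- env.hand_in(): hands the job in, once; it reports no verdict.
The state is a dict: "clock": time; "joint_pos": joint angles; "qvel": joint speeds; "tau": joint torques, N m; "tcp_pos": TCP position; "orientation": TCP orientation; "wrist_force": force on the tool from outside, world axes, zero at the start; "ft_torque": the same for the moment, N m; "finger_gap": finger opening in m.
Only numpy, scipy, OpenCV 4.12 (cv2) and the standard library are available. Lean on these libraries where they do the work, as an engineer would, in place of code of your own. Each camera call takes 0.05 s, during which the arm holds its last target.

## Working session

There is one attempt and no reset: what is moved stays moved. The work goes in short steps, Python scripts to look and compute and a tool call to move; the robot and the scene stay as the last step left them, time stands still between calls to the robot, and variables do not carry over. Pictures are saved under pics/ and viewed, and the job is handed in when it is done.

Besides the shell and the picture viewer there is one more tool, called after "Request:" as name([rows], argument=value, ...), one row to a line, values as JSON. step_arm: Moves the arm, as the interface text tells. Its arguments: {"type":"object","properties":{"series":{"type":"array"},"newtons":{"type":"number"}},"required":["series"]}

```bash
mkdir -p pics; ls
cat > h.py <<'E'
import numpy as np, cv2, pickle
from workcell import env
def shot(n,tag):
    c=env.read_camera(n); cv2.imwrite(f'pics/{tag}.png',c['frame'][:,:,::-1]); pickle.dump(c,open(f'{tag}.pkl','wb')); return c
def load(tag): return pickle.load(open(f'{tag}.pkl','rb'))
def f(c): return c['frame'].shape[0]/2/np.tan(np.radians(c['vertical_fov'])/2)
def ray(c,u,v):
    M=np.array(c['camera_from_world']);R=M[:3,:3];o=-R.T@M[:3,3]
    d=R.T@np.array([(u-c['cx'])/f(c),(v-c['cy'])/f(c),1]);return o,d/np.linalg.norm(d)
def onz(c,u,v,z):
    o,d=ray(c,u,v);return o+d*(z-o[2])/d[2]
def proj(c,p):
    M=np.array(c['camera_from_world']);q=M[:3,:3]@np.array(p)+M[:3,3];return np.array([c['cx']+f(c)*q[0]/q[2],c['cy']+f(c)*q[1]/q[2]])
def two(c1,p1,c2,p2):
    o1,d1=ray(c1,*p1);o2,d2=ray(c2,*p2)
    A=np.stack([d1,-d2],1);t=np.linalg.lstsq(A,o2-o1,rcond=None)[0]
    a=o1+d1*t[0];b=o2+d2*t[1];return (a+b)/2,np.linalg.norm(a-b)
E
python3 - <<'E'
from h import *
for n in ['scene','top','wrist']:
    c=shot(n,n+'0'); print(n,f(c),c['cx'],c['cy'],ray(c,c['cx'],c['cy']))
s=env.get_state();print(s)
E
```

```text
pics
scene 371.6605571270339 258.0704453434557 192.19253247339688 (array([0.17407701, 0.54774369, 0.93440615]), array([ 0.39376499, -0.49882773, -0.7720881 ]))
top 491.40760444532077 257.83278822113755 192.25798517338274 (array([0.28306204, 0.05827936, 1.40449834]), array([ 0.22462207, -0.01871803, -0.97426617]))
wrist 306.92164935815157 254.96751201455191 194.3425197311482 (array([ 0.27503134, -0.51210442,  0.3735411 ]), array([-0.30741823, -0.10934261, -0.94527151]))
{'clock': 0.15, 'joint_pos': array([-1.36361277e+00,  3.13829269e-01,  4.52333173e-02,  1.30355090e+00,
       -7.27158387e-06,  1.43116767e+00]), 'qvel': array([-0.00036806, -0.00157369,  0.00493737,  0.00015241,  0.00176587,
       -0.00091491]), 'tau': array([ 2.44903604e-03, -4.81067348e+01,  2.98815304e+01,  1.38905205e-02,
       -1.19225424e-04,  1.18564921e-05]), 'tcp_pos': array([ 0.19533396, -0.54038165,  0.20581022]), 'orientation': array([-6.74754370e-04,  9.85002573e-01,  1.72538332e-01, -2.64380191e-05]), 'wrist_force': array([-0.37948534,  0.39994345,  0.16994595]), 'ft_torque': array([-0.02460746,  0.02951286,  0.0149395 ]), 'finger_gap': 0.08562655650755945}
```

View pics/scene0.png

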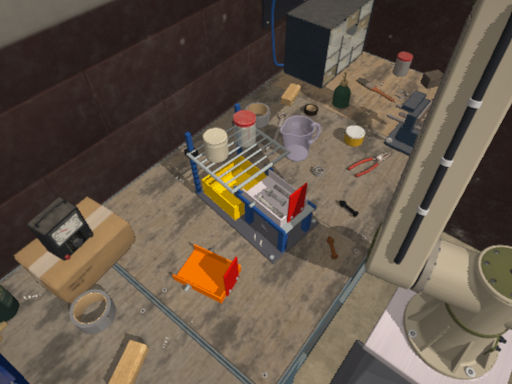

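View pics/top0.png

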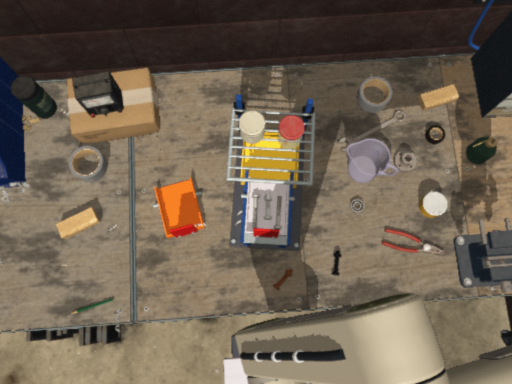

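View pics/wrist0.png

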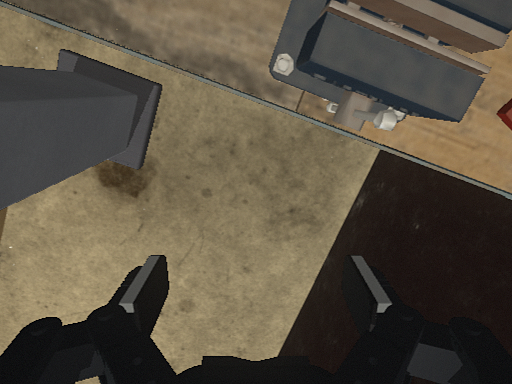

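The top view shows the station around px (267,195), with the red paddle at (266,233), the tray at (268,205), and the pot and jar at (252,124) and (291,126). The orange look-alike is at (180,207). I'll zoom in to measure.

Run:
```python
from h import *
c=load('top0')['frame'][:,:,::-1]
cv2.imwrite('pics/topz.png',cv2.resize(c[85:260,215:335],None,fx=4.5,fy=3.4*4.5/3.4*0.75 if 0 else 3.4,interpolation=cv2.INTER_CUBIC)[:600])
c=load('scene0')['frame'][:,:,::-1]
cv2.imwrite('pics/scz.png',cv2.resize(c[95:265,175:325],None,fx=3.5,fy=3.5,interpolation=cv2.INTER_CUBIC))
t=load('top0')
for n,p,z in [('paddle',(266,233),.23),('postL',(239,102),.258),('postR',(309,103),.258)]: print(n,onz(t,*p,z))
```

```text
paddle [0.45204581 0.02334155 0.23      ]
postL [0.78182214 0.06657278 0.258     ]
postR [ 0.76676054 -0.10783419  0.258     ]
```

View pics/topz.png

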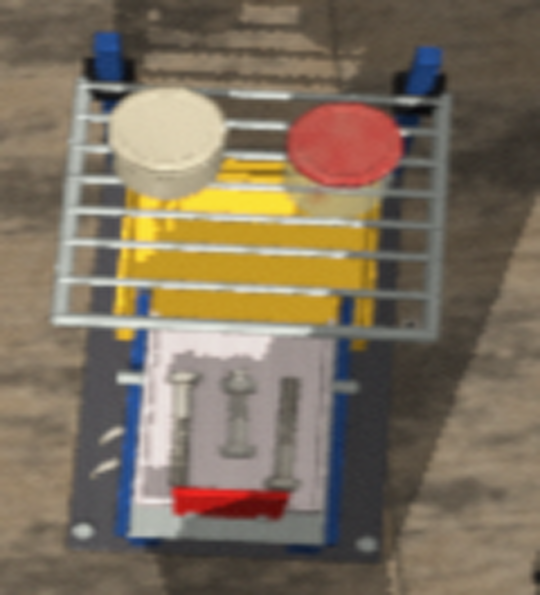

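View pics/scz.png

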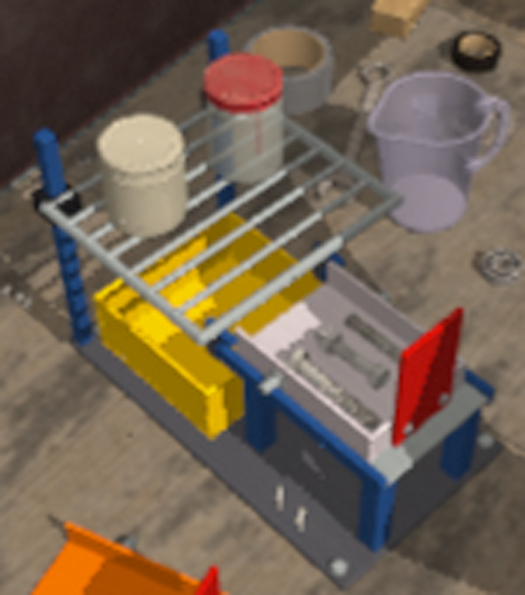

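Run:
```python
from h import *
t=load('top0'); s=load('scene0')
Z=lambda x,y:(x/4.5+215,y/3.4+85); S=lambda x,y:(x/3.5+175,y/3.5+95)
P={}
for n,p,z in [('postL',(107,36),.258),('postR',(428,50),.258),('barL',(55,322),.192),('barR',(437,335),.192),('pinL',(118,379),.127),('pinR',(357,386),.127),('padL',(174,489),.229),('padR',(291,491),.229),('baseL',(82,531),.01),('baseR',(367,544),.01)]:
    P[n]=onz(t,*Z(*p),z);print(n,P[n].round(4))
for a in ['post','bar','pin','pad','base']:
    d=P[a+'L']-P[a+'R'];print(a,'yaw',np.arctan2(-d[0],d[1]),np.linalg.norm(d),(P[a+'L']+P[a+'R'])/2)
for n,a,b in [('postL',(107,36),(46,134)),('postR',(428,50),(219,35)),('barL',(55,322),(205,334)),('padR',(291,491),(461,312)),('padL',(174,489),(402,354)),('pinL',(118,379),(268,384))]:
    print(n,two(t,Z(*a),s,S(*b)))
# red mask
hsv=cv2.cvtColor(t['frame'],cv2.COLOR_RGB2HSV)
m=((hsv[:,:,0]<6)|(hsv[:,:,0]>174))&(hsv[:,:,1]>170)&(hsv[:,:,2]>90)
ys,xs=np.nonzero(m[215:250,240:300]);print(xs.min()+240,xs.max()+240,ys.min()+215,ys.max()+215)
```

```text
postL [0.7991 0.066  0.258 ]
postR [ 0.7754 -0.1115  0.258 ]
barL [0.6009 0.1104 0.192 ]
barR [ 0.5755 -0.1044  0.192 ]
pinL [0.5693 0.0787 0.127 ]
pinR [ 0.5536 -0.0619  0.127 ]
padL [0.4644 0.0522 0.229 ]
padR [ 0.4585 -0.0102  0.229 ]
baseL [0.467  0.1116 0.01  ]
baseR [ 0.4432 -0.0672  0.01  ]
post yaw -0.13276517567777166 0.17906696653814544 [ 0.7872176  -0.02270779  0.258     ]
bar yaw -0.11773694117151756 0.21627019301926792 [0.58819889 0.00301167 0.192     ]
pin yaw -0.11106010155451551 0.14146774146376528 [0.56142589 0.00838367 0.127     ]
pad yaw -0.09437988483175681 0.06276474168515063 [0.46148448 0.02099525 0.229     ]
base yaw -0.1320858230307819 0.18046604049630313 [0.45511375 0.02219961 0.01      ]
postL (array([0.79895099, 0.06547302, 0.25590293]), np.float64(0.0022545523545974278))
postR (array([ 0.77478076, -0.11250511,  0.25560727]), np.float64(0.0033455907520815423))
barL (array([0.59834403, 0.11018284, 0.2042548 ]), np.float64(0.0014065499761088708))
padR (array([ 0.4590709 , -0.01102305,  0.22011536]), np.float64(0.0016349872366789035))
padL (array([0.46529864, 0.05246953, 0.22770417]), np.float64(0.0013831589205758838))
pinL (array([0.56676117, 0.07849485, 0.13807265]), np.float64(5.02713348773478e-05))
254 278 228 236
```

Both views put the station yaw at about -0.13 and its origin near (0.620, -0.001), with the pins about 59 mm short of home. I'm moving the closed gripper behind the paddle, turned so the wrist camera looks forward.

Request:
step_arm([
  [[1.5,4,1],0.18,255],
  [[3,8,2],0.36,255],
  [[4.5,12,3],0.54,255],
  [[6,16,4],0.72,255],
  [[7.5,20,4],0.9,255],
])

```text
clock: 0.78
tcp_pos: [0.2708, -0.3394, 0.2464]
orientation: [-0.0, 0.81, 0.586, -0.0]
wrist_force: [0.9, -0.9, 0.2]
finger_gap: -0.0001
```

Request:
step_arm([
  [[1.5,4,0],0.18,255],
  [[3,8,0],0.36,255],
  [[4.5,12,0],0.54,255],
  [[6,16,0],0.72,255],
  [[7.5,20,0],0.9,255],
])

```text
clock: 1.4
tcp_pos: [0.346, -0.138, 0.2464]
orientation: [0.0, 0.472, 0.881, -0.0]
wrist_force: [0.4, 0.1, 0.2]
finger_gap: 0.0001
```

Request:
step_arm([
  [[1.5,4,0],0.18,255],
  [[3,8,0],0.36,255],
  [[4.5,12,0],0.54,255],
  [[6,15.5,0],0.72,255],
  [[6.3,16.6,0],0.855,255],
])

```text
clock: 2.02
tcp_pos: [0.4093, 0.0299, 0.2461]
orientation: [0.0, 0.06, 0.998, -0.0]
wrist_force: [-0.0, -0.4, 0.2]
finger_gap: 0.0001
```

Run:
```python
from h import *
for n in ['wrist','top']: shot(n,n+'1')
s=env.get_state();print(s['clock'],s['tcp_pos'],s['orientation'],s['wrist_force'])
c=load('top1')['frame'][:,:,::-1]
cv2.imwrite('pics/top1z.png',cv2.resize(c[130:290,200:340],None,fx=3.5,fy=3.5,interpolation=cv2.INTER_CUBIC))
```

```text
2.125 [0.40894334 0.02916593 0.24605304] [ 2.66840135e-05  6.27663591e-02  9.98028244e-01 -9.03009373e-05] [-0.3996539  -0.69539866 -0.11995726]
```

View pics/wrist1.png

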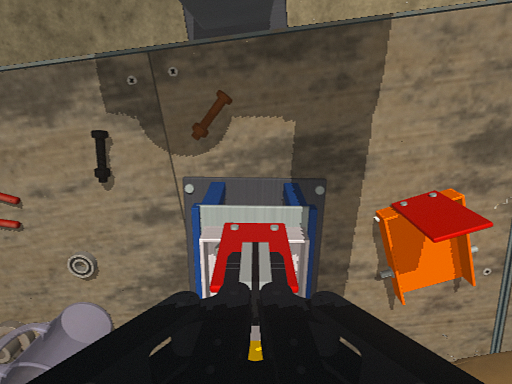

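View pics/top1z.png

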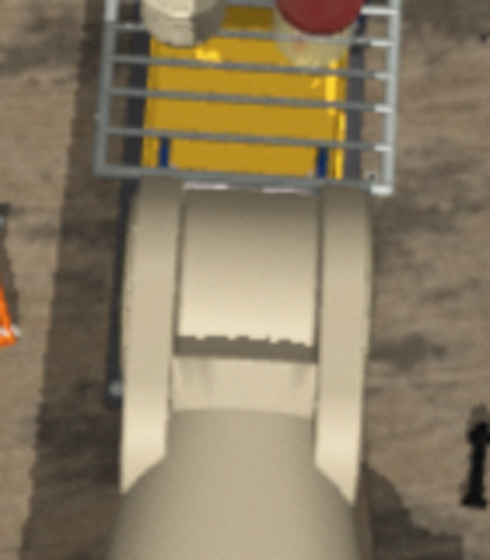

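The wrist view is upside down. The paddle is centred on the fingers at col ~258, and the station plate edges run parallel to the tool, so alignment is good. Now I'll lower and approach.

Request:
step_arm([
  [[0,0,-4],0,255],
  [[0,0,-8],0,255],
  [[0,0,-10.8],0,255],
  [[1,-0.13,-10.8],0,255],
  [[2,-0.26,-10.8],0,255],
])

```text
clock: 2.75
tcp_pos: [0.4305, 0.0259, 0.1392]
orientation: [0.001, 0.064, 0.998, -0.0]
wrist_force: [0.2, 0.6, 0.3]
finger_gap: 0.0001
```

Run:
```python
from h import *
for n in ['wrist','scene']: shot(n,n+'2')
s=env.get_state();print(s['clock'],s['tcp_pos'],s['orientation'],s['wrist_force'])
a=load('wrist2')['frame'][::-1,::-1,::-1]
b=cv2.resize(load('scene2')['frame'][95:265,175:325,::-1],None,fx=2.26,fy=2.26)
cv2.imwrite('pics/c2.png',np.hstack([a[:,:460],b[:384,:339]]))
```

```text
2.85 [0.43177595 0.02584403 0.13961505] [ 1.87104124e-03  6.33956030e-02  9.97986693e-01 -2.37813571e-04] [-0.35664241 -0.20747223 -0.64877699]
```

View pics/c2.png

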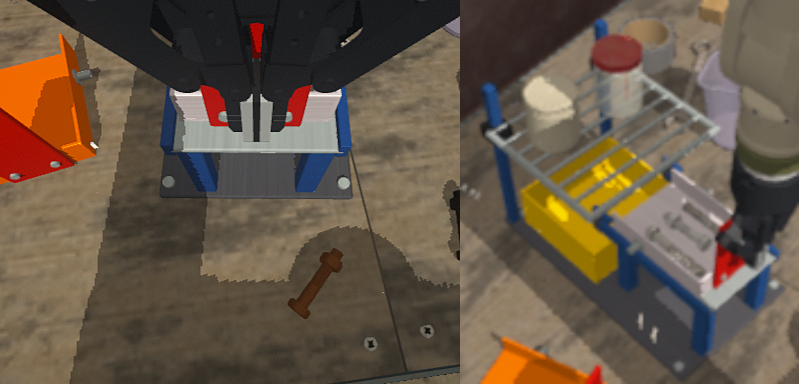

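The fingers are centred between the two rivets and just behind the paddle. Pushing slowly.

Request:
step_arm([
  [[0.4,-0.05,-0.1],0,255],
  [[0.8,-0.1,-0.2],0,255],
  [[1.2,-0.15,-0.2],0,255],
  [[1.6,-0.2,-0.2],0,255],
  [[2,-0.26,-0.2],0,255],
])

```text
clock: 3.48
tcp_pos: [0.4516, 0.0233, 0.1375]
orientation: [0.002, 0.063, 0.998, -0.0]
wrist_force: [-2.5, 1.2, -1.3]
finger_gap: -0.0001
```

Request:
step_arm([
  [[0.4,-0.05,0],0,255],
  [[0.8,-0.1,0],0,255],
  [[1.2,-0.15,0],0,255],
  [[1.6,-0.2,0],0,255],
  [[2,-0.26,0],0,255],
])

```text
clock: 4.1
tcp_pos: [0.4719, 0.0207, 0.1374]
orientation: [0.001, 0.063, 0.998, -0.0]
wrist_force: [-2.0, 0.6, -0.4]
finger_gap: -0.0001
```

Request:
step_arm([
  [[0.4,-0.05,0],0,255],
  [[0.8,-0.1,0],0,255],
  [[1.2,-0.15,0],0,255],
  [[1.6,-0.2,0],0,255],
  [[2,-0.26,0],0,255],
])

```text
clock: 4.72
tcp_pos: [0.4921, 0.0181, 0.1374]
orientation: [0.001, 0.063, 0.998, -0.0]
wrist_force: [-2.6, 0.8, 0.7]
finger_gap: -0.0
```

Request:
step_arm([
  [[0.2,-0.03,0],0,255],
  [[0.4,-0.05,0],0,255],
  [[0.6,-0.08,0],0,255],
  [[0.75,-0.1,0],0,255],
])

```text
clock: 5.22
tcp_pos: [0.4996, 0.0171, 0.1374]
orientation: [0.001, 0.063, 0.998, -0.0]
wrist_force: [-3.1, -0.2, 0.9]
finger_gap: -0.0001
```

Request:
step_arm([
  [[0.1,-0.01,0],0,255],
  [[0.2,-0.03,0],0,255],
  [[0.3,-0.04,0],0,255],
])

```text
clock: 5.6
tcp_pos: [0.5024, 0.0167, 0.1374]
orientation: [0.001, 0.063, 0.998, -0.0]
wrist_force: [-2.6, 0.6, 0.5]
finger_gap: 0.0002
```

Request:
step_arm([
  [[0.1,-0.01,0],0,255],
  [[0.2,-0.03,0],0,255],
])

```text
clock: 5.85
tcp_pos: [0.5044, 0.0164, 0.1374]
orientation: [0.001, 0.063, 0.998, -0.0]
wrist_force: [-3.7, 0.6, 1.5]
finger_gap: -0.0001
```

Request:
step_arm([
  [[0.05,-0.01,0],0,255],
  [[0.1,-0.01,0],0,255],
])

```text
clock: 6.1
tcp_pos: [0.5054, 0.0163, 0.1374]
orientation: [0.001, 0.063, 0.998, -0.0]
wrist_force: [-4.0, 0.8, 1.8]
finger_gap: -0.0001
```

Request:
step_arm([
  [[0.05,-0.01,0],0,255],
  [[0.1,-0.01,0],0,255],
])

```text
clock: 6.35
tcp_pos: [0.5063, 0.0162, 0.1374]
orientation: [0.001, 0.063, 0.998, -0.0]
wrist_force: [-3.9, 0.3, 1.1]
finger_gap: -0.0001
```

Request:
step_arm([
  [[0.05,-0.01,0],0,255],
  [[0.1,-0.01,0],0,255],
  [[0.15,-0.02,0],0,255],
])

```text
clock: 6.72
tcp_pos: [0.5069, 0.0161, 0.1372]
orientation: [0.0, 0.063, 0.998, -0.0]
wrist_force: [-6.7, 0.2, 4.2]
finger_gap: -0.0002
```

Request:
step_arm([
  [[0.05,-0.01,0],0,255],
  [[0.1,-0.01,0],0,255],
])

```text
clock: 6.98
tcp_pos: [0.5069, 0.0162, 0.1371]
orientation: [-0.001, 0.063, 0.998, -0.0]
wrist_force: [-7.2, 0.9, 3.1]
finger_gap: -0.0
```

Run:
```python
from h import *
shot('scene','scene3');shot('wrist','wrist3')
s=env.get_state();print(s['clock'],s['tcp_pos'],s['wrist_force'])
a=load('wrist3')['frame'][::-1,::-1,::-1]
b=cv2.resize(load('scene3')['frame'][95:265,175:325,::-1],None,fx=2.26,fy=2.26,interpolation=cv2.INTER_CUBIC)
cv2.imwrite('pics/c3.png',np.hstack([a[:,:460],b[:384,:339]]))
```

```text
7.075 [0.506883   0.01616744 0.13703658] [-7.60982365  0.4154417   3.27036742]
```

View pics/c3.png

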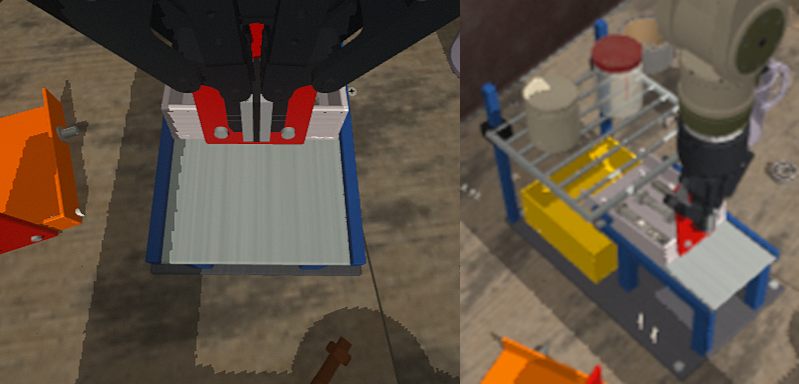

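The tray stopped at x=0.5069 and the force jumped from about 3 N to 7.5 N, so it has met the stops. I'll bear a little more firmly to be sure.

Request:
step_arm([
  [[0.1,-0.01,0],0,255],
  [[0.2,-0.03,0],0,255],
  [[0.3,-0.04,0],0,255],
])

```text
clock: 7.45
tcp_pos: [0.5071, 0.0162, 0.1366]
orientation: [-0.003, 0.063, 0.998, -0.0]
wrist_force: [-12.3, 1.4, 6.3]
finger_gap: 0.0001
```

Request:
step_arm([
  [[0.1,-0.01,0],0,255],
  [[0.2,-0.03,0],0,255],
  [[0.3,-0.04,0],0,255],
])

```text
clock: 7.82
tcp_pos: [0.5071, 0.0162, 0.1362]
orientation: [-0.006, 0.063, 0.998, 0.0]
wrist_force: [-13.1, -0.1, 7.1]
finger_gap: 0.0001
```

Firm bearing: 13 N with no more motion (home contact TCP x=0.5071, y=0.0162). Next I'll back off, rise to near the paddle top, and make contact there.

Request:
step_arm([
  [[-0.5,0.06,0],0,255],
  [[-1.5,0.2,0],0,255],
  [[-2,0.26,2.5],0,255],
  [[-2,0.26,5.5],0,255],
  [[-2,0.26,7.9],0,255],
])

```text
clock: 8.45
tcp_pos: [0.4881, 0.0187, 0.2168]
orientation: [-0.004, 0.063, 0.998, -0.0]
wrist_force: [0.5, -0.8, -0.0]
finger_gap: 0.0004
```

Request:
step_arm([
  [[0,0,0],0,255],
])

```text
clock: 8.57
tcp_pos: [0.4901, 0.0184, 0.2189]
orientation: [-0.001, 0.063, 0.998, -0.0]
wrist_force: [0.4, -0.5, 0.4]
finger_gap: 0.0
```

Run:
```python
from h import *
s=env.get_state();print(s['clock'],s['tcp_pos'],s['wrist_force'])
shot('scene','scene4');shot('wrist','wrist4')
a=load('wrist4')['frame'][::-1,::-1,::-1]
b=cv2.resize(load('scene4')['frame'][95:265,175:325,::-1],None,fx=2.26,fy=2.26,interpolation=cv2.INTER_CUBIC)
cv2.imwrite('pics/c4.png',np.hstack([a[:,:460],b[:384,:339]]))
```

```text
8.575 [0.4900859  0.01841857 0.21890832] [ 0.35887769 -0.49182825  0.35193371]
```

View pics/c4.png

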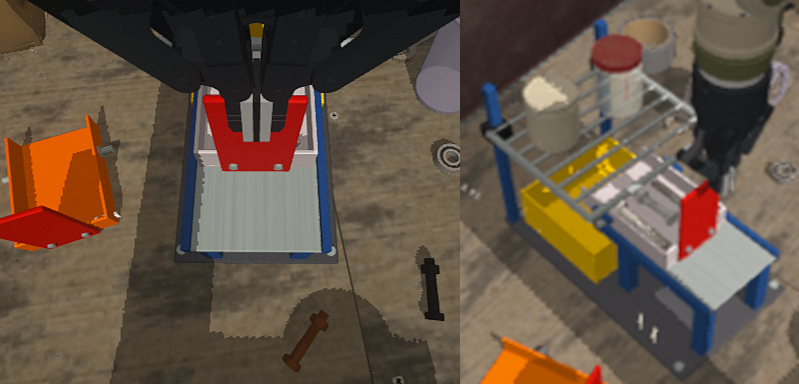

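The tray still sits home and level, and the fingertips are about 17 mm behind the upper paddle.

Request:
step_arm([
  [[0.5,-0.06,-0.2],0,255],
  [[0.9,-0.12,-0.4],0,255],
  [[1.2,-0.16,-0.4],0,255],
  [[1.5,-0.2,-0.4],0,255],
  [[1.75,-0.23,-0.4],0,255],
])

```text
clock: 9.3
tcp_pos: [0.5063, 0.0163, 0.2127]
orientation: [-0.004, 0.063, 0.998, -0.0]
wrist_force: [0.3, 0.1, 0.3]
finger_gap: -0.0002
```

Request:
step_arm([
  [[0.2,-0.03,0.2],0,255],
  [[0.4,-0.05,0.44],0,255],
  [[0.6,-0.08,0.66],0,255],
  [[0.8,-0.1,0.87],0,255],
])

```text
clock: 9.8
tcp_pos: [0.5145, 0.0153, 0.2217]
orientation: [-0.004, 0.063, 0.998, -0.0]
wrist_force: [0.6, -0.1, 0.4]
finger_gap: 0.0
```

Run:
```python
from h import *
s=env.get_state();print(s['clock'],s['tcp_pos'],s['wrist_force'])
shot('scene','scene5');shot('wrist','wrist5')
a=load('wrist5')['frame'][::-1,::-1,::-1]
a=cv2.resize(a[40:190,150:360],None,fx=1.9,fy=2.56)
b=cv2.resize(load('scene5')['frame'][95:215,200:305,::-1],None,fx=3.2,fy=3.2,interpolation=cv2.INTER_CUBIC)
cv2.imwrite('pics/c5.png',np.hstack([a[:384,:399],b[:384,:339]]))
```

```text
9.8 [0.51448081 0.01525626 0.22168688] [ 0.55918895 -0.08572009  0.40049389]
```

View pics/c5.png

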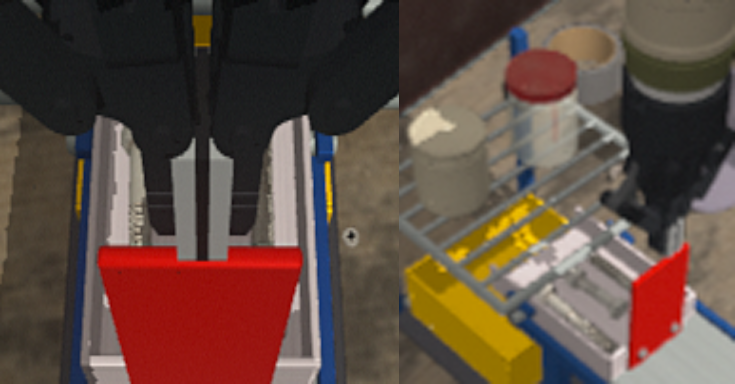

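Run:
```python
from h import *
w=load('wrist5');s=load('scene5')
a=w['frame']
cv2.imwrite('pics/w5.png',cv2.resize(a[::-1,::-1,::-1][60:200,170:340],None,fx=4,fy=4,interpolation=cv2.INTER_NEAREST))
print('TCP in wrist rot', [511,383]-proj(w,[.5145,.0153,.2217]), 'scene',proj(s,[.5145,.0153,.2217]))
e=np.array([.992,-.1253,0]);n=np.array([.1253,.992,0])
for sx in (.6235,.620):
  for dx in (-.106,-.1):
    o=np.array([sx,.001,0])
    for y in(.032,-.032):
        P=o+e*dx+n*y+[0,0,.229]
        print(sx,dx,y,P,'w',[511,383]-proj(w,P),'s',proj(s,P))
```

```text
TCP in wrist rot [255.76194864 149.1292349 ] scene [282.6363691  179.50841151]
0.6235 -0.106 0.032 [0.5223576 0.0460258 0.229    ] w [202.18548515 137.58196691] s [273.04534372 183.31371755]
0.6235 -0.106 -0.032 [ 0.5143384 -0.0174622  0.229    ] w [311.10502216 137.52677985] s [290.29360542 170.22347787]
0.6235 -0.1 0.032 [0.5283096 0.045274  0.229    ] w [202.74295096 128.54431168] s [271.33312143 182.0216787 ]
0.6235 -0.1 -0.032 [ 0.5202904 -0.018214   0.229    ] w [310.51633918 128.49260052] s [288.58338226 169.0066271 ]
0.62 -0.106 0.032 [0.5188576 0.0460258 0.229    ] w [202.60876711 142.90098723] s [274.16276185 183.97224433]
0.62 -0.106 -0.032 [ 0.5108384 -0.0174622  0.229    ] w [312.20241679 142.84372577] s [291.40259079 170.84362136]
0.62 -0.1 0.032 [0.5248096 0.045274  0.229    ] w [203.16516622 133.7516364 ] s [272.44475666 182.67637962]
0.62 -0.1 -0.032 [ 0.5167904 -0.018214   0.229    ] w [311.59851155 133.69793011] s [289.68678284 169.62327436]
```

View pics/w5.png

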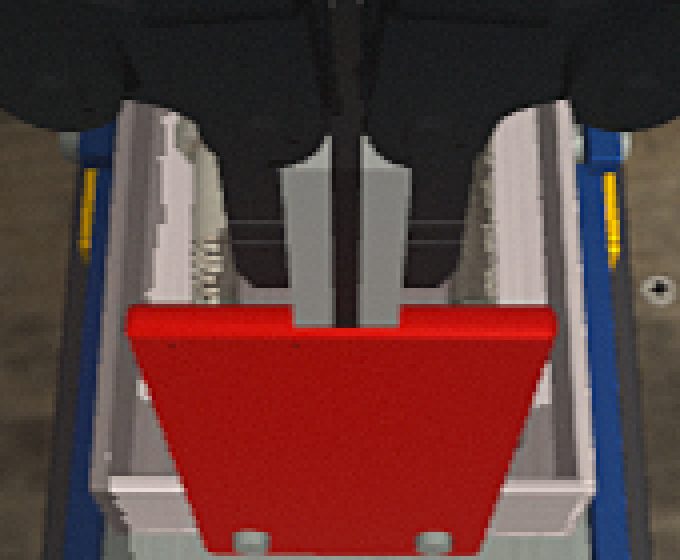

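Run:
```python
from h import *
t=[]
for k in (4,5):
    s=load(f'scene{k}');w=load(f'wrist{k}')
    b=cv2.resize(s['frame'][150:210,255:310,::-1],None,fx=7,fy=7,interpolation=cv2.INTER_NEAREST);t.append(b)
    for z in (.215,.2217,.229,.24): print(k,z,onz(w,511-256,383-142,z))
    p=[.4901,.0184,.2189] if k==4 else [.5145,.0153,.2217]
    print('tcp scene zoom',(proj(s,p)-[255,150])*7)
    # dark camera-frame check
    M=np.array(w['camera_from_world']);print(-M[:3,:3].T@M[:3,3]-p)
cv2.imwrite('pics/s45.png',np.hstack(t))
```

```text
4 0.215 [0.49509895 0.01769801 0.215     ]
4 0.2217 [0.49165754 0.0181393  0.2217    ]
4 0.229 [0.48790794 0.0186201  0.229     ]
4 0.24 [0.48225785 0.01934461 0.24      ]
tcp scene zoom [242.62459094 248.23071609]
[-0.08284229  0.0105618   0.16711576]
5 0.215 [0.52267694 0.01411069 0.215     ]
5 0.2217 [0.519249   0.01455049 0.2217    ]
5 0.229 [0.51551408 0.01502967 0.229     ]
5 0.24 [0.50988612 0.01575172 0.24      ]
tcp scene zoom [193.45458372 206.55888059]
[-0.08149379  0.01031523  0.16856387]
```

View pics/s45.png

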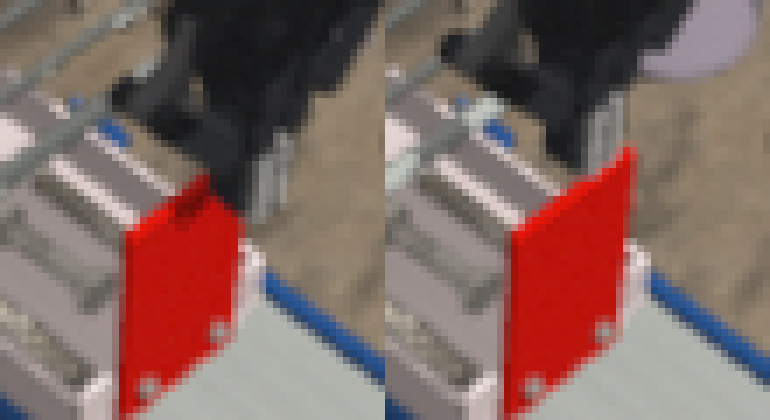

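Run:
```python
from h import *
s=load('scene4');w=load('wrist4')
for p in [(250,222),(260,222),(270,215),(250,215)]:
    print(two(s,(p[0]/7+255,p[1]/7+150),w,(511-256,383-142)))
```

```text
(array([0.48673373, 0.01881465, 0.23442996]), np.float64(0.0028828401529345576))
(array([0.48336142, 0.01921098, 0.23851739]), np.float64(0.0006108526520101747))
(array([0.47949226, 0.01970255, 0.24567229]), np.float64(0.00026424749063614814))
(array([0.48616777, 0.01892584, 0.23761504]), np.float64(0.004791541287483541))
```

Request:
step_arm([
  [[0,0,0.7],0,255],
  [[0,0,1.5],0,255],
  [[-1.5,0.2,1.5],0,255],
  [[-3.5,0.45,0],0,255],
  [[-3.5,0.45,-2.5],0,255],
])

```text
clock: 10.52
tcp_pos: [0.4782, 0.0201, 0.1973]
orientation: [-0.003, 0.063, 0.998, -0.0]
wrist_force: [0.4, -0.2, 0.1]
finger_gap: 0.0001
```

Request:
step_arm([
  [[0,0,0],0,255],
])

```text
clock: 10.65
tcp_pos: [0.4758, 0.0204, 0.196]
orientation: [-0.004, 0.063, 0.998, 0.0]
wrist_force: [0.6, -0.6, 0.8]
finger_gap: 0.0003
```

Run:
```python
from h import *
s=env.get_state();print(s['clock'],s['tcp_pos'],s['wrist_force'])
shot('scene','scene6');shot('wrist','wrist6')
a=load('wrist6')['frame'][::-1,::-1,::-1]
a=a[40:232,150:360]
a=cv2.resize(a,None,fx=1.9,fy=1.9)
b=cv2.resize(load('scene6')['frame'][100:200,210:310,::-1],None,fx=3.64,fy=3.64,interpolation=cv2.INTER_NEAREST)
cv2.imwrite('pics/c6.png',np.hstack([a[:364,:399],b[:364]]))
```

```text
10.65 [0.47579188 0.02042283 0.19600965] [ 0.59467171 -0.64960305  0.79942059]
```

View pics/c6.png

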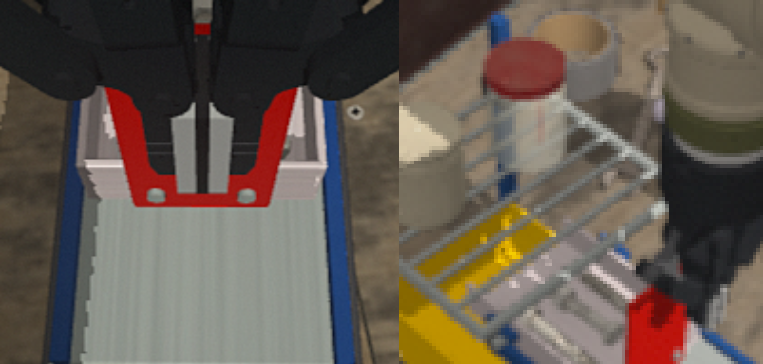

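The fingertip's real end sits roughly 1 cm or more above the reported TCP, so it passed harmlessly over the paddle top with no force and the tray untouched. I'm now lower, and I'll make contact and confirm it by force.

Request:
step_arm([
  [[0.8,-0.1,0],0,255],
  [[1.6,-0.2,0],0,255],
  [[2.3,-0.29,0],0,255],
  [[2.8,-0.35,0],0,255],
  [[3.15,-0.4,0],0,255],
])

```text
clock: 11.38
tcp_pos: [0.508, 0.0163, 0.1976]
orientation: [-0.004, 0.063, 0.998, -0.0]
wrist_force: [-4.8, 1.6, 2.1]
finger_gap: 0.0002
```

Request:
step_arm([
  [[0.1,-0.01,0],0,255],
  [[0.2,-0.02,0],0,255],
])

```text
clock: 11.62
tcp_pos: [0.5091, 0.0163, 0.1974]
orientation: [-0.005, 0.063, 0.998, -0.0]
wrist_force: [-5.4, 0.6, 2.8]
finger_gap: -0.0001
```

Request:
step_arm([
  [[0.25,-0.03,0.28],0,255],
  [[0.5,-0.06,0.57],0,255],
  [[0.75,-0.09,0.85],0,255],
  [[1.0,-0.13,1.1],0,255],
  [[1.25,-0.16,1.35],0,255],
])

```text
clock: 12.25
tcp_pos: [0.5219, 0.0146, 0.2111]
orientation: [-0.005, 0.063, 0.998, -0.0]
wrist_force: [-2.1, 0.2, -0.3]
finger_gap: 0.0002
```

```bash
cat > v.py <<'E'
import sys
from h import *
k=sys.argv[1]
s=env.get_state();print(s['clock'],s['tcp_pos'].round(4),s['wrist_force'].round(1))
shot('scene','scene'+k);shot('wrist','wrist'+k)
a=load('wrist'+k)['frame'][::-1,::-1,::-1]
a=cv2.resize(a[40:240,155:355],None,fx=1.95,fy=1.95)
b=cv2.resize(load('scene'+k)['frame'][110:230,200:330,::-1],None,fx=3.1,fy=3.1,interpolation=cv2.INTER_CUBIC)
n=min(a.shape[0],b.shape[0])
cv2.imwrite('pics/c%s.png'%k,np.hstack([a[:n],b[:n]]))
E
python3 v.py 7
```

```text
12.25 [0.5219 0.0146 0.2111] [-2.1  0.2 -0.3]
```

View pics/c7.png

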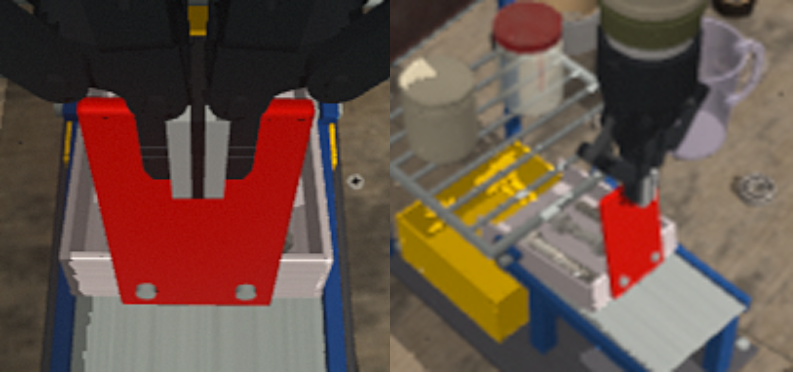

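```bash
cat > th.py <<'E'
from h import *
from scipy.optimize import brentq
e=np.array([.992,-.1256,0]);PIN=np.array([.6186,.0015,.127])
def theta(w,row,col=256):
    # ray of rotated-image pixel meets the 147 mm arc of the paddle's top rear edge
    g=lambda t:(383-proj(w,PIN+e*(-.106*np.cos(t)+.102*np.sin(t))+[0,0,.106*np.sin(t)+.102*np.cos(t)])[1])-row
    return np.degrees(brentq(g,-.1,.85))
def tip(zc,tcp):
    pass
E
python3 - <<'E'
from th import *
w=load('wrist7');w5=load('wrist5')
for r in (90,93,96): print(r,theta(w,r))
for r in (144,145.5): print('5',theta(w5,r))
E
```

```text
90 11.883342292140574
93 11.319079062727496
96 10.75195115921628
5 0.2663940444115584
5 -0.09014254351963401
```

Request:
step_arm([
  [[0.3,-0.04,0.3],0,255],
  [[0.6,-0.08,0.57],0,255],
  [[0.9,-0.11,0.84],0,255],
  [[1.2,-0.15,1.1],0,255],
  [[1.5,-0.19,1.35],0,255],
])

```text
clock: 12.98
tcp_pos: [0.5373, 0.0127, 0.225]
orientation: [-0.005, 0.063, 0.998, -0.0]
wrist_force: [-2.2, 0.8, -0.2]
finger_gap: 0.0006
```

```bash
python3 v.py 8
```

```text
12.975 [0.5373 0.0127 0.225 ] [-2.2  0.8 -0.2]
```

View pics/c8.png

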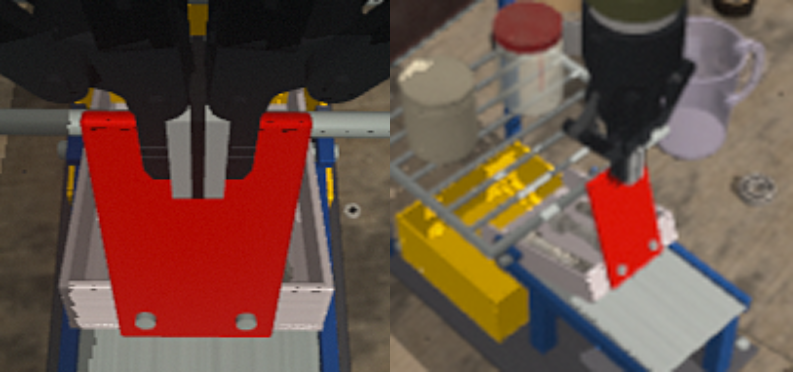

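```bash
cat >> th.py <<'E'
def edge(w,cols=((203,215),(296,308))):
    a=w['frame'][::-1,::-1].astype(int);o=[]
    for c0,c1 in cols:
        o.append([tuple(a[r,c0:c1].mean(0).astype(int)) for r in range(85,115)])
    return o
E
python3 - <<'E'
from th import *
for k in '78':
    w=load('wrist'+k);L,R=edge(w)
    print(k,[(85+i,int(l[0]),int(r[0])) for i,(l,r) in enumerate(zip(L,R))])
    for r in (95,97,104,105.5): print(r,theta(w,r))
E
```

```text
7 [(85, 31, 25), (86, 56, 49), (87, 96, 96), (88, 120, 131), (89, 105, 158), (90, 139, 120), (91, 159, 150), (92, 173, 161), (93, 185, 170), (94, 197, 182), (95, 210, 193), (96, 222, 207), (97, 204, 209), (98, 182, 194), (99, 166, 176), (100, 144, 167), (101, 165, 164), (102, 166, 167), (103, 166, 167), (104, 166, 167), (105, 166, 167), (106, 166, 167), (107, 166, 167), (108, 166, 168), (109, 167, 167), (110, 166, 167), (111, 166, 168), (112, 166, 167), (113, 167, 167), (114, 167, 167)]
95 10.941326123600748
97 10.562232447723119
104 9.223836408561386
105.5 8.934494273087699
8 [(85, 35, 27), (86, 62, 43), (87, 91, 72), (88, 112, 119), (89, 117, 125), (90, 116, 122), (91, 114, 130), (92, 107, 129), (93, 103, 123), (94, 104, 122), (95, 98, 124), (96, 83, 97), (97, 136, 96), (98, 153, 137), (99, 170, 153), (100, 187, 165), (101, 186, 181), (102, 217, 197), (103, 204, 204), (104, 191, 194), (105, 134, 187), (106, 156, 115), (107, 173, 145), (108, 173, 174), (109, 172, 174), (110, 172, 173), (111, 173, 173), (112, 172, 173), (113, 173, 173), (114, 173, 173)]
95 19.08080124100376
97 18.689168225066403
104 17.314867247602486
105.5 17.01945598752434
```

Request:
step_arm([
  [[0.38,-0.05,0.27],0,255],
  [[0.76,-0.1,0.51],0,255],
  [[1.15,-0.15,0.75],0,255],
  [[1.57,-0.2,0.96],0,255],
  [[2.0,-0.25,1.17],0,255],
])

```text
clock: 13.7
tcp_pos: [0.5582, 0.01, 0.2371]
orientation: [-0.004, 0.063, 0.998, -0.0]
wrist_force: [-2.2, 0.2, 0.4]
finger_gap: 0.0002
```

```bash
python3 v.py 9
python3 - <<'E'
from th import *
w=load('wrist9');L,R=edge(w)
print([(85+i,int(l[0]),int(r[0])) for i,(l,r) in enumerate(zip(L,R))])
for r in (95,100,105,110): print(r,theta(w,r))
E
```

```text
13.7 [0.5582 0.01   0.2371] [-2.2  0.2  0.4]
[(85, 26, 20), (86, 61, 69), (87, 92, 101), (88, 133, 136), (89, 140, 201), (90, 139, 204), (91, 139, 203), (92, 139, 201), (93, 138, 187), (94, 140, 185), (95, 142, 194), (96, 124, 202), (97, 110, 136), (98, 139, 111), (99, 157, 129), (100, 174, 144), (101, 193, 155), (102, 149, 153), (103, 114, 114), (104, 86, 92), (105, 125, 76), (106, 147, 126), (107, 170, 146), (108, 176, 163), (109, 211, 160), (110, 207, 202), (111, 196, 198), (112, 185, 193), (113, 185, 186), (114, 186, 187)]
95 28.795276535287588
100 27.75904457515409
105 26.728451288557032
110 25.70218382077273
```

View pics/c9.png

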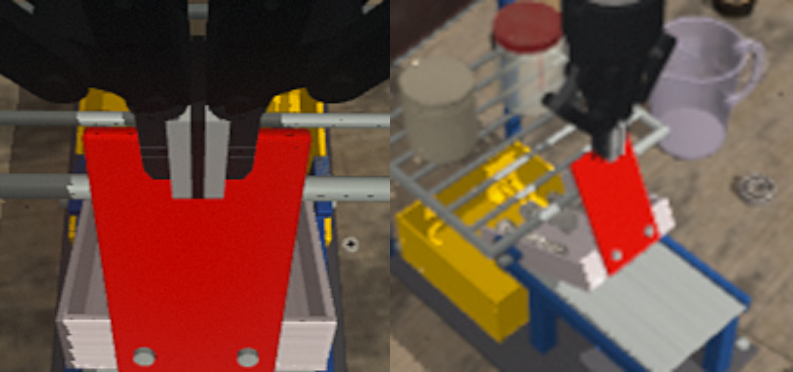

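θ is about 26–28° with a steady ~2 N push. I'll continue slowly to around 31°.

Request:
step_arm([
  [[0.25,-0.03,0.1],0,255],
  [[0.45,-0.06,0.18],0,255],
  [[0.65,-0.08,0.26],0,255],
  [[0.85,-0.11,0.33],0,255],
])

```text
clock: 14.3
tcp_pos: [0.5672, 0.0088, 0.2405]
orientation: [-0.004, 0.063, 0.998, -0.0]
wrist_force: [-1.7, -0.3, 0.5]
finger_gap: 0.0003
```

```bash
cat >> v.py <<'E'
from th import theta,edge
w=load('wrist'+k);L,R=edge(w)
print([(85+i,int(l[0]),int(r[0])) for i,(l,r) in enumerate(zip(L,R))][15:])
print([(r,round(theta(w,r),1)) for r in (100,110,120)])
E
python3 v.py 10
```

```text
14.3 [0.5672 0.0088 0.2405] [-1.7 -0.3  0.5]
[(100, 140, 185), (101, 141, 193), (102, 142, 202), (103, 141, 190), (104, 143, 168), (105, 145, 166), (106, 118, 171), (107, 134, 128), (108, 164, 133), (109, 186, 154), (110, 210, 180), (111, 205, 200), (112, 198, 197), (113, 191, 196), (114, 191, 193)]
[(100, np.float64(31.4)), (110, np.float64(29.3)), (120, np.float64(27.3))]
```

View pics/c10.png

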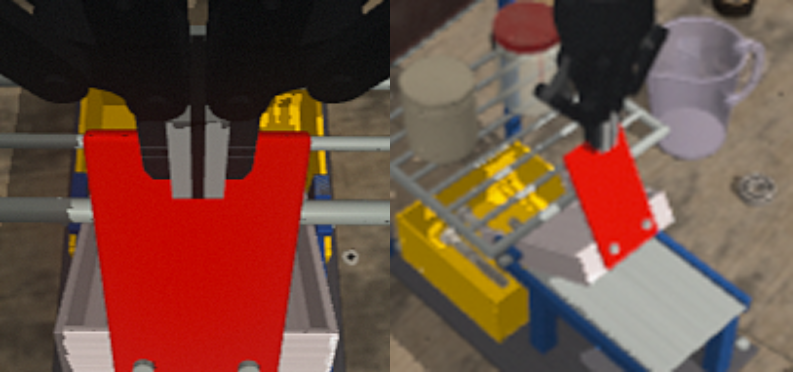

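At least two bolts are already in the bin (px ~(455,228), (490,268)). Tipping a little further so all of them come out.

Request:
step_arm([
  [[0.25,-0.03,0.09],0,255],
  [[0.48,-0.06,0.16],0,255],
  [[0.71,-0.09,0.23],0,255],
  [[0.94,-0.12,0.29],0,255],
  [[0.94,-0.12,0.29],0,255],
])

```text
clock: 15.02
tcp_pos: [0.5771, 0.0076, 0.2435]
orientation: [-0.003, 0.063, 0.998, -0.0]
wrist_force: [-1.5, 0.6, 0.6]
finger_gap: -0.0002
```

```bash
python3 v.py 11
python3 - <<'E'
from h import *
b=cv2.resize(load('scene11')['frame'][150:225,195:285,::-1],None,fx=7,fy=7,interpolation=cv2.INTER_CUBIC)
cv2.imwrite('pics/z11.png',b)
E
```

```text
15.025 [0.5771 0.0076 0.2435] [-1.5  0.6  0.6]
[(100, 119, 147), (101, 140, 172), (102, 141, 204), (103, 141, 204), (104, 141, 204), (105, 141, 195), (106, 144, 187), (107, 123, 200), (108, 118, 162), (109, 152, 123), (110, 178, 146), (111, 206, 174), (112, 204, 196), (113, 199, 197), (114, 197, 197)]
[(100, np.float64(35.4)), (110, np.float64(33.2)), (120, np.float64(31.1))]
```

View pics/c11.png

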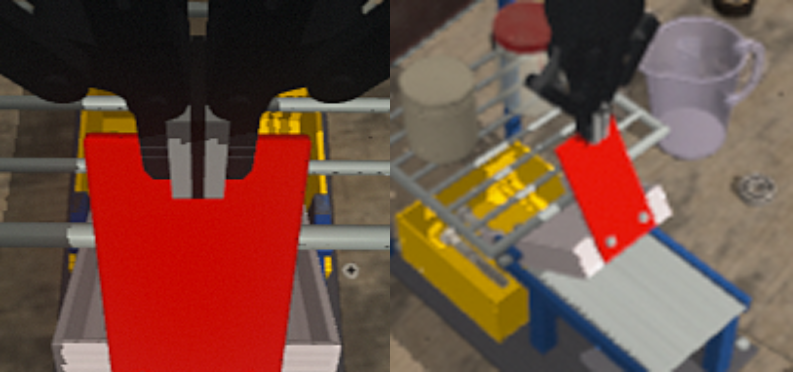

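View pics/z11.png

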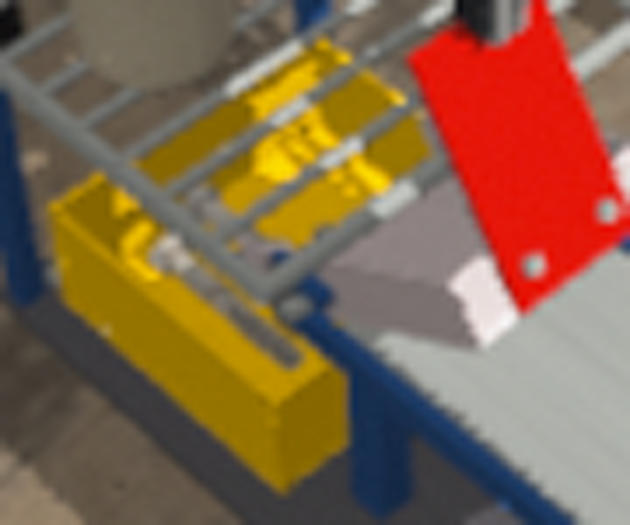

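Two bolts are clearly in the bin: the long one at (230,300) and the nutted one behind the bar at (240,225). The third isn't visible yet. θ is about 33–36°, so I'll add a few degrees while watching the force.

Request:
step_arm([
  [[0.2,-0.03,0.05],0,255],
  [[0.4,-0.05,0.1],0,255],
  [[0.6,-0.08,0.14],0,255],
  [[0.75,-0.09,0.17],0,255],
])

```text
clock: 15.62
tcp_pos: [0.5845, 0.0066, 0.2452]
orientation: [-0.003, 0.063, 0.998, -0.0]
wrist_force: [-1.6, 0.4, 0.0]
finger_gap: 0.0003
```

```bash
python3 v.py 12
python3 - <<'E'
from h import *
shot('top','top12')
b=cv2.resize(load('scene12')['frame'][150:225,195:285,::-1],None,fx=5,fy=5,interpolation=cv2.INTER_CUBIC)
t=cv2.resize(load('top12')['frame'][100:200,220:320,::-1],None,fx=3.5,fy=3.75,interpolation=cv2.INTER_CUBIC)
cv2.imwrite('pics/z12.png',np.hstack([b,t]))
E
```

```text
15.625 [0.5845 0.0066 0.2452] [-1.6  0.4  0. ]
[(100, 149, 130), (101, 165, 144), (102, 188, 157), (103, 166, 172), (104, 126, 138), (105, 104, 96), (106, 141, 103), (107, 145, 210), (108, 121, 217), (109, 128, 143), (110, 156, 123), (111, 190, 154), (112, 204, 186), (113, 203, 195), (114, 202, 198)]
[(100, np.float64(38.6)), (110, np.float64(36.4)), (120, np.float64(34.2))]
```

View pics/c12.png

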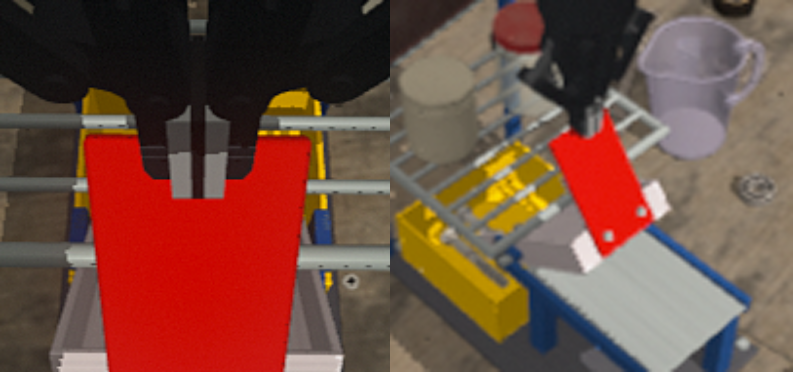

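View pics/z12.png

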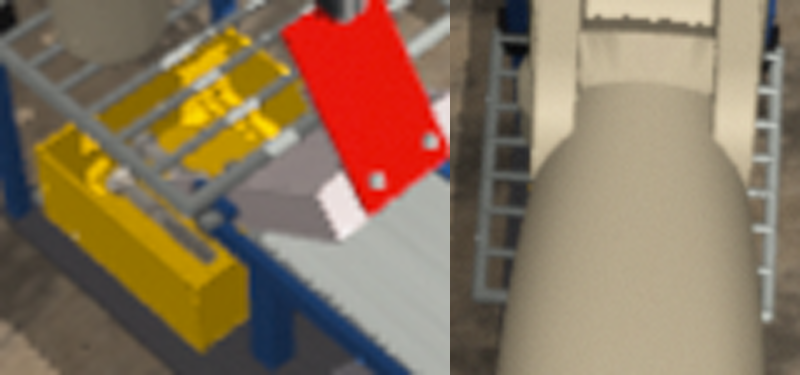

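Run:
```python
from h import *
a=load('wrist12')['frame'][::-1,::-1,::-1][80:250,175:345]
b=load('wrist8')['frame'][::-1,::-1,::-1][80:250,175:345]
cv2.imwrite('pics/w12.png',np.hstack([cv2.resize(x,(400,400),interpolation=cv2.INTER_CUBIC) for x in (b,a)]))
```

```text
(no output)
```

View pics/w12.png

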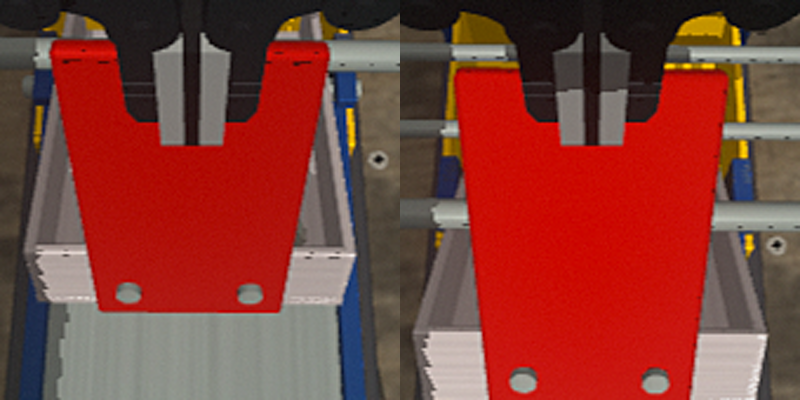

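At 17° bolt c's head was visible at the tray rear (300,235); it is gone from there now, so all three have slid. I'll add a last couple of degrees and hold briefly.

Request:
step_arm([
  [[0.2,-0.03,0.04],0,255],
  [[0.4,-0.05,0.07],0,255],
  [[0.4,-0.05,0.07],0,255],
  [[0.4,-0.05,0.07],0,255],
  [[0.4,-0.05,0.07],0,255],
])

```text
clock: 16.4
tcp_pos: [0.5884, 0.0062, 0.2458]
orientation: [-0.003, 0.063, 0.998, -0.0]
wrist_force: [-1.8, -1.1, 0.7]
finger_gap: -0.0002
```

```bash
python3 v.py 13|head -2
```

```text
16.4 [0.5884 0.0062 0.2458] [-1.8 -1.1  0.7]
[(100, 106, 100), (101, 107, 97), (102, 89, 128), (103, 111, 139), (104, 143, 122), (105, 160, 135), (106, 180, 153), (107, 191, 166), (108, 134, 155), (109, 117, 102), (110, 145, 117), (111, 184, 149), (112, 204, 182), (113, 204, 193), (114, 202, 198)]
```

View pics/c13.png

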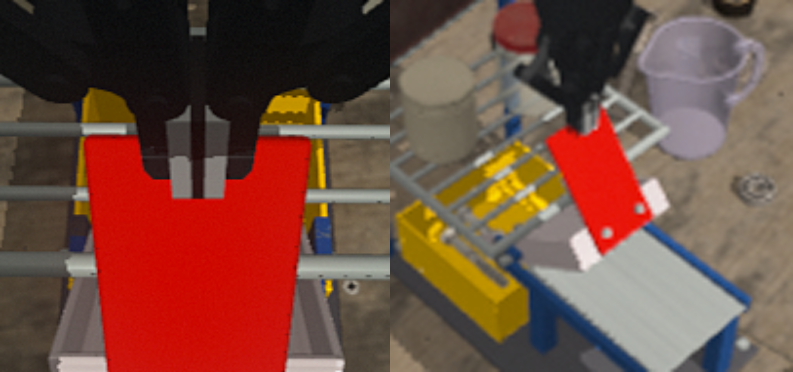

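Now I'll let it down along the same arc.

Request:
step_arm([
  [[-0.5,0.06,-0.09],0,255],
  [[-1.0,0.13,-0.2],0,255],
  [[-1.5,0.19,-0.35],0,255],
  [[-2.0,0.25,-0.5],0,255],
  [[-2.5,0.32,-0.68],0,255],
])

```text
clock: 17.12
tcp_pos: [0.5629, 0.0095, 0.2392]
orientation: [-0.003, 0.063, 0.998, -0.0]
wrist_force: [-2.8, 0.6, 3.9]
finger_gap: -0.0001
```

Request:
step_arm([
  [[-0.5,0.06,-0.2],0,255],
  [[-1.0,0.13,-0.45],0,255],
  [[-1.5,0.19,-0.75],0,255],
  [[-2.0,0.25,-1.07],0,255],
  [[-2.5,0.31,-1.4],0,255],
])

```text
clock: 17.75
tcp_pos: [0.5365, 0.013, 0.2261]
orientation: [-0.004, 0.063, 0.998, 0.0]
wrist_force: [-8.2, 1.6, 11.9]
finger_gap: -0.0003
```

The force is rising (8 N back, 12 N up), so I'm stopping to look.

```bash
python3 v.py 14
python3 - <<'E'
from h import *
b=cv2.resize(load('scene14')['frame'][130:225,195:295,::-1],None,fx=6,fy=6,interpolation=cv2.INTER_CUBIC)
cv2.imwrite('pics/z14.png',b)
E
```

```text
17.75 [0.5365 0.013  0.2261] [-8.2  1.6 11.9]
[(100, 174, 122), (101, 183, 129), (102, 161, 140), (103, 126, 123), (104, 132, 114), (105, 103, 104), (106, 141, 104), (107, 157, 143), (108, 172, 157), (109, 188, 168), (110, 188, 182), (111, 221, 193), (112, 209, 210), (113, 188, 196), (114, 168, 182)]
[(100, np.float64(17.4)), (110, np.float64(15.4)), (120, np.float64(13.4))]
```

View pics/c14.png

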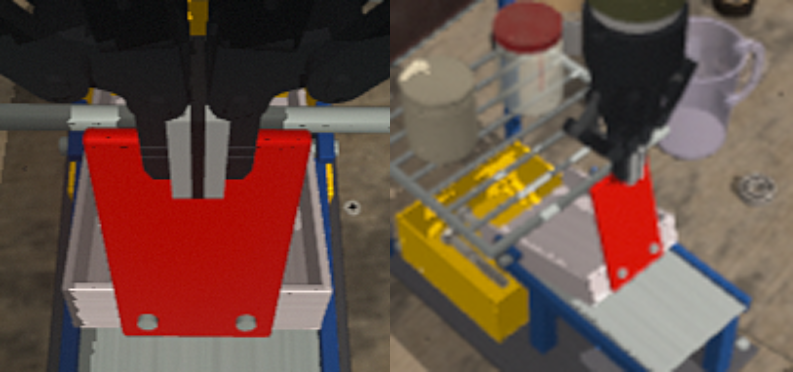

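View pics/z14.png

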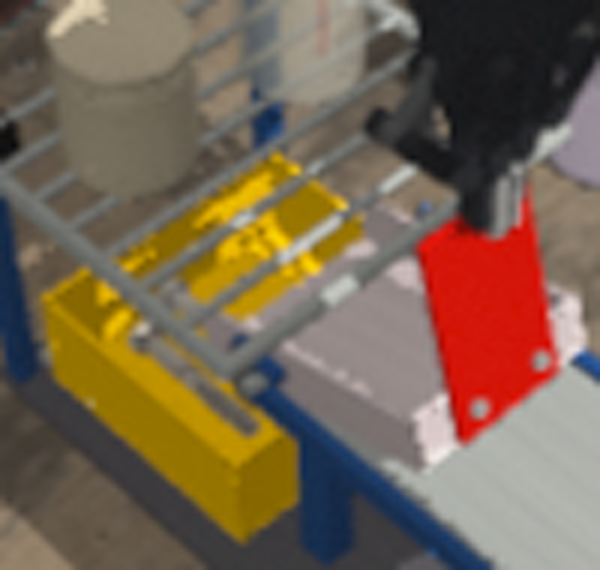

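The tray is empty and about 16° up. The force line points straight at the pins, so the fingertip is just wedged on the paddle face by friction because my return path dips too low. I'll relieve it by backing off with less descent.

Request:
step_arm([
  [[-0.1,0.01,0.15],0,255],
  [[-0.3,0.04,0.15],0,255],
])

```text
clock: 18.1
tcp_pos: [0.5331, 0.0133, 0.2271]
orientation: [-0.004, 0.063, 0.998, -0.0]
wrist_force: [-0.0, -0.8, -0.4]
finger_gap: -0.0
```

```bash
python3 v.py 15
```

```text
18.1 [0.5331 0.0133 0.2271] [-0.  -0.8 -0.4]
[(100, 158, 175), (101, 120, 151), (102, 130, 122), (103, 121, 130), (104, 97, 117), (105, 106, 97), (106, 123, 155), (107, 124, 160), (108, 123, 157), (109, 123, 157), (110, 123, 158), (111, 124, 157), (112, 124, 158), (113, 124, 161), (114, 129, 156)]
[(100, np.float64(16.8)), (110, np.float64(14.8)), (120, np.float64(12.8))]
```

View pics/c15.png

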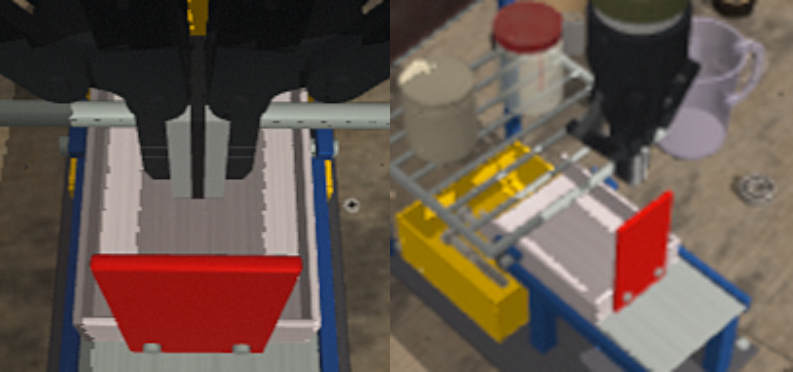

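The tray slipped off the fingertip and settled level by itself, empty. I'll lift clear over the paddle, then check that the pins are still home.

Request:
step_arm([
  [[0,0,1.5],0,255],
  [[0,0,4],0,255],
  [[-4,0.5,6],0,255],
  [[-10,1.3,6],0,255],
  [[-15,1.9,6],0,255],
])

```text
clock: 18.82
tcp_pos: [0.3818, 0.0325, 0.2881]
orientation: [-0.003, 0.063, 0.998, -0.0]
wrist_force: [-0.6, -0.1, 0.2]
finger_gap: 0.0
```

Request:
step_arm([
  [[-3,5,0],0,255],
  [[-4,11,0],0,255],
  [[-4,17,0],0,255],
  [[-4,23,0],0,255],
  [[-4,23,0],0,255],
])

```text
clock: 19.45
tcp_pos: [0.3414, 0.2662, 0.2886]
orientation: [-0.003, 0.059, 0.998, 0.0]
wrist_force: [-0.5, -0.3, -0.8]
finger_gap: -0.0003
```

Run:
```python
from h import *
for n in ('scene','top'): shot(n,n+'16')
s=env.get_state();print(s['clock'],s['tcp_pos'],s['wrist_force'])
c=load('top16')['frame'][:,:,::-1]
cv2.imwrite('pics/t16.png',cv2.resize(c[85:260,215:335],None,fx=4.5,fy=3.4,interpolation=cv2.INTER_CUBIC))
b=load('scene16')['frame'][95:265,175:325,::-1]
cv2.imwrite('pics/s16.png',cv2.resize(b,None,fx=3.5,fy=3.5,interpolation=cv2.INTER_CUBIC))
```

```text
19.55 [0.34162967 0.26306864 0.28852501] [ 0.55983424 -0.85015743 -0.3955183 ]
```

View pics/t16.png

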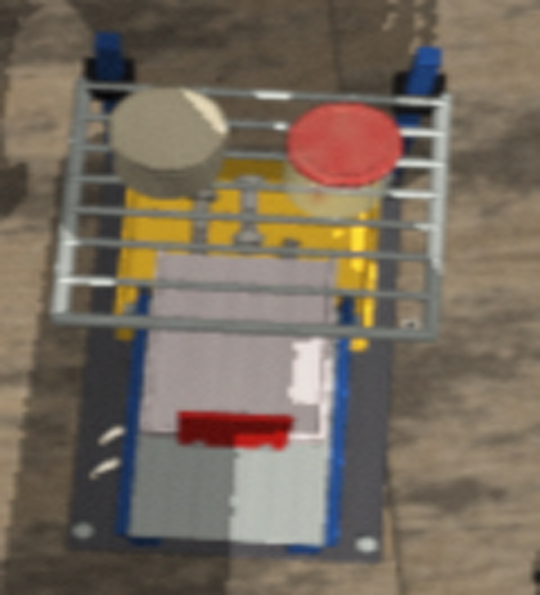

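View pics/s16.png

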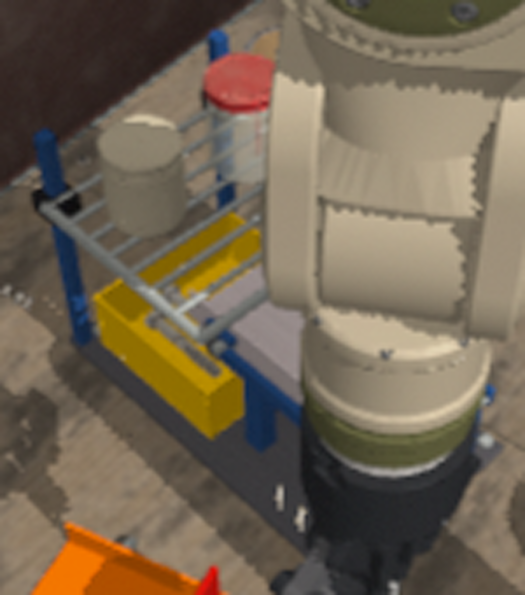

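Run:
```python
from h import *
t=load('top16');w5=load('wrist5')
Z=lambda x,y:(x/4.5+215,y/3.4+85)
a=onz(t,*Z(178,411),.229);b=onz(t,*Z(293,415),.229);print(a,b,(a+b)/2)
a0=onz(t,*Z(174,489),.229);b0=onz(t,*Z(291,491),.229);print('moved',(a+b)/2-(a0+b0)/2)
# from wrist: low-push frame 3/4/5 vs 15: rear top edge
w=load('wrist15')
ar=w['frame'][::-1,::-1].astype(int)
print([(r,int(ar[r,225:235,0].mean()),int(ar[r,280:290,0].mean())) for r in range(166,186)])
ar=w5['frame'][::-1,::-1].astype(int)
print([(r,int(ar[r,215:225,0].mean()),int(ar[r,285:295,0].mean())) for r in range(130,152)])
for r in (177,178,179,180): print('15',r,onz(w,255,383-r,.229))
for r in (144,145,146): print('5',r,onz(w5,255,383-r,.229))
```

```text
[0.52062172 0.04612265 0.229     ] [ 0.51325535 -0.01583112  0.229     ] [0.51693854 0.01514576 0.229     ]
moved [ 0.05545406 -0.00584949  0.        ]
[(166, 124, 120), (167, 124, 121), (168, 124, 121), (169, 125, 122), (170, 108, 114), (171, 143, 131), (172, 172, 164), (173, 178, 174), (174, 187, 179), (175, 197, 186), (176, 204, 196), (177, 205, 210), (178, 189, 219), (179, 158, 181), (180, 147, 147), (181, 148, 147), (182, 149, 148), (183, 148, 148), (184, 148, 148), (185, 149, 149)]
[(130, 152, 110), (131, 125, 113), (132, 167, 112), (133, 150, 111), (134, 149, 94), (135, 155, 103), (136, 126, 117), (137, 171, 164), (138, 182, 180), (139, 189, 185), (140, 201, 191), (141, 207, 203), (142, 209, 215), (143, 203, 229), (144, 176, 195), (145, 151, 153), (146, 152, 151), (147, 153, 153), (148, 153, 154), (149, 153, 154), (150, 153, 153), (151, 153, 153)]
15 177 [0.51372278 0.01573417 0.229     ]
15 178 [0.51310919 0.01581182 0.229     ]
15 179 [0.51249696 0.0158893  0.229     ]
15 180 [0.51188607 0.0159666  0.229     ]
5 144 [0.51422706 0.01519339 0.229     ]
5 145 [0.51358577 0.01527496 0.229     ]
5 146 [0.51294597 0.01535635 0.229     ]
```

All three bolts lie in the bin, and the pot and jar haven't moved. The paddle may sit 1–2 mm behind its bearing position, within measurement noise, so I'll do a gentle low re-seat to feel whether the pins are still home.

Request:
step_arm([
  [[2,-6,0],0,255],
  [[4,-12,0],0,255],
  [[6,-18,0],0,255],
  [[7.5,-23.5,0],0,255],
  [[7.5,-23.5,0],0,255],
])

```text
clock: 20.18
tcp_pos: [0.4172, 0.0228, 0.2888]
orientation: [-0.003, 0.067, 0.998, -0.001]
wrist_force: [-0.1, 1.2, -0.9]
finger_gap: 0.0002
```

Request:
step_arm([
  [[0,0,-5],0,255],
  [[0,0,-10],0,255],
  [[0,0,-15],0,255],
  [[0.5,0,-15.1],0,255],
  [[0.5,0,-15.1],0,255],
])

```text
clock: 20.8
tcp_pos: [0.4237, 0.0226, 0.1398]
orientation: [-0.002, 0.067, 0.998, -0.001]
wrist_force: [0.3, 0.3, 1.8]
finger_gap: 0.0002
```

Request:
step_arm([
  [[1.5,0,-0.2],-0.008,255],
  [[3,-0.1,-0.2],-0.008,255],
  [[4.5,-0.2,-0.2],-0.008,255],
  [[6,-0.35,-0.2],-0.008,255],
  [[7.1,-0.5,-0.2],-0.008,255],
])

```text
clock: 21.42
tcp_pos: [0.4957, 0.0175, 0.1376]
orientation: [-0.002, 0.071, 0.997, -0.001]
wrist_force: [-1.7, -0.3, -0.6]
finger_gap: 0.0002
```

Request:
step_arm([
  [[0.3,-0.04,0],0,255],
  [[0.6,-0.08,0],0,255],
  [[0.8,-0.1,0],0,255],
  [[0.95,-0.12,0],0,255],
])

```text
clock: 21.92
tcp_pos: [0.5049, 0.0164, 0.1377]
orientation: [-0.002, 0.071, 0.997, -0.001]
wrist_force: [-2.7, 0.8, 1.2]
finger_gap: 0.0001
```

Request:
step_arm([
  [[0.07,-0.01,0],0,255],
  [[0.14,-0.02,0],0,255],
  [[0.21,-0.03,0],0,255],
])

```text
clock: 22.3
tcp_pos: [0.5067, 0.0161, 0.1377]
orientation: [-0.002, 0.071, 0.997, -0.001]
wrist_force: [-3.6, 0.7, 1.7]
finger_gap: 0.0
```

Request:
step_arm([
  [[0.1,-0.01,0],0,255],
  [[0.2,-0.02,0],0,255],
  [[0.3,-0.03,0],0,255],
])

```text
clock: 22.68
tcp_pos: [0.5071, 0.0162, 0.1373]
orientation: [-0.005, 0.071, 0.997, -0.001]
wrist_force: [-11.6, 0.4, 5.5]
finger_gap: 0.0
```

The pins bear again at the same x=0.5071 (11.6 N). Retreating straight back, then away.

Request:
step_arm([
  [[-0.3,0.04,0],0,255],
  [[-1.5,0.2,0],0,255],
  [[-4,0.5,0],0,255],
  [[-8,1,0],0,255],
  [[-9,1.2,3],0,255],
])

```text
clock: 23.3
tcp_pos: [0.4119, 0.029, 0.1651]
orientation: [-0.008, 0.071, 0.997, -0.0]
wrist_force: [1.5, -0.4, 0.6]
finger_gap: 0.0001
```

Request:
step_arm([
  [[0,0,6],0,255],
  [[0,0,11],0,255],
  [[-3,-5,11],0,255],
  [[-6,-11,11],0,255],
  [[-6,-17,11],0,255],
])

```text
clock: 23.92
tcp_pos: [0.3509, -0.1403, 0.2761]
orientation: [-0.007, 0.07, 0.997, -0.001]
wrist_force: [1.8, -0.1, 0.6]
finger_gap: 0.0001
```

Request:
step_arm([
  [[0,-6,0],0,255],
  [[0,-12,0],0,255],
  [[0,-12,0],0,255],
])

```text
clock: 24.3
tcp_pos: [0.3508, -0.2643, 0.2757]
orientation: [-0.006, 0.073, 0.997, -0.002]
wrist_force: [0.4, 0.9, -0.7]
finger_gap: -0.0001
```

Run:
```python
from h import *
for n in ('scene','top'): shot(n,n+'17')
s=env.get_state();print(s['clock'],s['tcp_pos'],s['wrist_force'])
c=load('top17')['frame'][85:260,215:335,::-1]
b=load('scene17')['frame'][95:265,175:325,::-1]
cv2.imwrite('pics/f17.png',np.hstack([cv2.resize(c,(390,560),interpolation=cv2.INTER_CUBIC),cv2.resize(b,(405,560),interpolation=cv2.INTER_CUBIC)]))
```

```text
24.4 [ 0.35057226 -0.26064301  0.27591304] [-0.52917637  1.27737648  0.18136037]
```

View pics/f17.png

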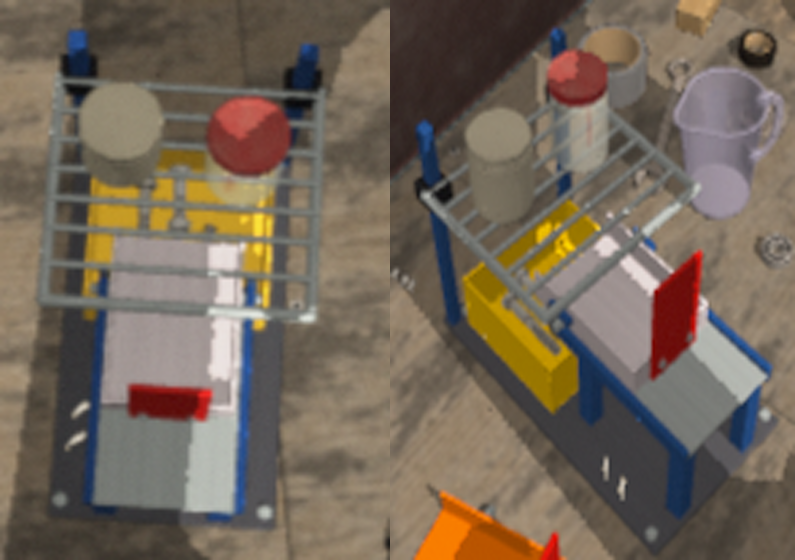

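The tray is empty and level with its pins home. The bolts are in the bin at (148,205), (180,200), and the third one's end at (212,228). Pot and jar are where they were.

```bash
python3 -c "
from workcell import env
print(env.hand_in())"
```

```text
the job is handed in; nothing more can be done
None
```

The tray is home, empty and level, and I handed the job in at about 24.4 s of the 51 s limit. The three bolts slid into the bin and I never touched them.

**Pushing home:** I slid the tray about 59 mm at 2–4 N. It stopped at TCP x = 0.507, and I pressed up to about 13 N with no further movement.

**Tipping:** I tipped it by the paddle to about 38°, short of the shelf bar. The push stayed around 2 N throughout the pour.

**What did not go cleanly:**
- **First tip attempt:** the fingertip passed over the top of the paddle without contact, so I redid it lower.
- **Letting down:** the fingertip wedged on the paddle face (about 8 N back, 12 N up). When I relieved it, the tray slipped off at about 15° and fell level by itself instead of being lowered all the way.
- **Pins after the fall:** the camera put the tray about 2 mm back. I pushed it low again and it stopped at the same x = 0.507 with 11.6 N.

**Last checks:** the final pictures show the tray level and empty, and the pot and jar where they were, with the arm clear. Two bolts lie plainly in the bin. Only the end of the third shows past the tray mouth, and I take it to be in the bin too because the tray is empty.

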